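# Set a media bottle's cap for the autoclave

### The arm

A 6-joint arm with a two-finger parallel gripper is mounted at the origin on a cart in front of the work surface, level with it; the furniture and walls round the work are solid. World frame = base frame: x ahead of the robot, y to its left, z up, the work surface at z = 0. Lengths are in mm, angles in rad, forces in N, time in s.
With the tool pointing down it reaches from about 400 to 925 mm from the base axis. Payload 12.5 kg.
Tool frame: the origin (TCP) lies midway between the tips of the shut fingers; the grasp point (between the pads) lies 19 mm behind it (env.tcp_to_grasp is the distance from the TCP to the grasp point, in mm); z points along the fingers, y is the line along which they close (so a half turn about z gives the same grasp; the last joint's range is limited). The gripper opens to 95 mm and grips with 3 to 60 N. Pads are 20 mm wide; open, the fingers measure 119 mm over their backs; the gripper's body (75 mm by 180 mm) begins 59 mm behind the grasp point.
Start: joints at [1.081, 0.491, 1.559, -0, 1.092, -0.106], TCP at [234.014, 579.555, 214.661] pointing down, gripper open.
Joint ranges: [-3.1, 3.1], [-0.84, 2.19], [0.05, 2.79], [-1.13, 4.28], [0.06, 2.93], [-2.69, 2.69]. Speed limits (rad/s): [2.22, 2.22, 2.79, 3.14, 3.14, 3.14].

### API

Orientations are given as [roll, pitch, yaw] about the fixed x, y, z axes, in that order (R = Rz(yaw) Ry(pitch) Rx(roll)).
In Python, from cell import env gives the robot as it stands. The module is installed in compiled form; this text tells all that it offers.
- The arm moves only by the tool step_arm, never from a script. Its argument "plan" is a list that holds one entry, the list of rows, each a list of 5 numbers: the shift along the tool's x, y, z in mm, then the turn about the tool's z in degrees, then the opening, from -1 (shut) to 1 (fully open). A call has 1 to 8 rows; each row is the pose to reach, as a shift and turn from the pose commanded when the call began, along the tool's axes at that moment; what a row does not reach only later rows make up. A row lasts 1/12 s, in which the tool goes at most 41.7 mm and 7.16 degrees, less where a joint would pass 70% of its speed; a pose out of reach is approached as far as the arm can. A call with a gripper value outside its range is refused whole. The fingers move at their own pace and stop on an object; the grip force is fixed at half the most. Time passes only in rows, so rows that repeat a pose let the fingers close. It gives the time, the measured TCP pose, the force, the opening and the grip force at its end, in the units of the state.
- env.state(): the state, without advancing time (a new reading comes with each control period).
- env.read_camera(name): name is "scene" or "side" or "wrist"; returns the picture (384x512x3 uint8, blue, green, red); there is no depth.
- env.get_calibration(name): a dict with "K" (3x3 intrinsics, pixels), "D" ([k1, k2, p1, p2, k3] as OpenCV has them; the pictures are not rectified), "extrinsics" (4x4, takes a point from world to camera coordinates). Camera axes: x right, y up, looking along -z (the intrinsics and any distortion apply to the point x, -y, -z); pixel columns grow to the right and rows downward; lengths in mm; the calibration is good to about 2 mm. A picture is of the moment at which its call begins: read the wrist's pose just before it. get_calibration takes no time and is no camera call; for the wrist camera it gives the pose at the moment of the call.
- env.job_done(): hands the job in; it is judged then, once.
The state is a dict: "t": time; "joints": joint angles; "qvel": joint speeds; "tau": joint torques, N m; "eef_pos": TCP position; "tcp_rot": TCP orientation; "ft_force": force on the tool from outside, world axes, zero at the start; "moment": the same for the moment, N m; "opening": opening from 0.0 (shut) to 1.0 (fully open); "grip_force": force on a finger pad.
Only numpy, scipy, OpenCV 4.12 (cv2) and the standard library are available. Lean on these libraries where they do the work, as an engineer would, in place of code of your own. Each camera call takes 0.05 s, during which the arm holds its last target. There are 200 camera calls.

### The job

Get the capped media bottle ready for the autoclave: first stand it fully home in the rubber-padded holder, then screw its cap down clockwise until it bottoms out, and back it off a quarter turn (90 degrees) so that it can vent. Finish still gripping the cap at that setting, with the bottle standing in the holder; do not let go. Do not tip the bottle over and leave the other things on the bench where they are.

Things in the scene. Friction and masses are not known exactly. Their poses are not given: they have to be found in the camera images.
- bottle_mid (a point): Point on the axis of the loose media bottle, 50 mm above its underside. The bottle is round, 56 mm in diameter up to a shoulder 66 mm high, about 0.3 kg, 98 mm high with its cap fully down, clear glass with a ribbed plastic screw cap; it starts standing upright on the bench. z is the bottle's axis, up. It can be lifted by the cap or by the body.
- bottle: The same bottle with its cap; origin at the centre of its underside, z up along its axis.
- cap_mid (a point): Point on the axis of the bottle's screw cap, half-way up the cap. The cap is a cylinder 52 mm in diameter and 21 mm high; its middle is 88 mm above the bottle's underside when the cap is fully down, and it rises 4 mm per turn of unscrewing. It can be gripped across its sides from above; fingertips up to 10 mm below its lower edge stay clear of the shoulder. It stays on its thread: it cannot be taken off.
- bottle_cap (a joint): Angle of the cap on the bottle in rad: 0 = bottomed out (hard stop), growing as the cap is unscrewed (anticlockwise seen from above). It starts between 2.0 and 2.8, which takes more than one grasp for most wrists. It turns easily (about 0.03 Nm) and stays where it is left; pi/2 is a quarter turn open.
- holder_seat (a point): Centre of the top of the rubber pad in the bottle holder, where the centre of the bottle's underside belongs; 15 mm above the bench. The holder is fixed: a grey plate 110 x 110 x 12 mm with an upright metal ring, 64 mm inside and 80 mm outside diameter, whose rim is 20 mm above the pad. z is up. The pad grips the standing bottle so that it does not turn with its cap.
- flask: Conical glass flask, bystander, 60 mm wide and 97 mm high; origin at the centre of its underside.
- timer: Flat bench timer, bystander, 58 x 72 x 19 mm, lying on the bench between bottle and holder; origin at the centre of its underside.
- spare_cap: Spare bottle cap lying upside down on the bench, bystander (not to be used), 52 mm in diameter, 24 mm high; origin at the centre of its underside.
- slide_box: Small carton, bystander, 40 x 64 x 28 mm; origin at the centre of its underside.

How it is judged:
By the outcome, as a careful person would: the job done as asked, in the order asked, and still so for the second after the job is handed in, while the arm keeps its last pose, push and grip.
It also fails if it takes over 72 s, if anything falls off the work surface, if the arm or the gripper's body presses on something with over 40 N, if the wrist force passes 120 N, or if a joint passes its speed limit or range.

## Working session

There is one attempt and no reset: what is moved stays moved. The work goes in short steps, Python scripts to look and compute and a tool call to move; the robot and the scene stay as the last step left them, time stands still between calls to the robot, and variables do not carry over. Pictures are saved under pics/ and viewed, at most 10 in all, crops included, and the job is handed in when it is done.

Besides the shell and the picture viewer there is one more tool, called after "Call:" as a command line: name --argument value ..., lists and objects as JSON in quotes. step_arm: Moves the arm, as the interface text tells. Its arguments: {"type":"object","properties":{"plan":{"type":"array"}},"required":["plan"]}

```bash
mkdir -p pics; cat > h.py <<'E'
import numpy as np, cv2
from cell import env
def ray(cal,px):
    K=np.array(cal["K"],float);D=np.array(cal["D"],float);E=np.array(cal["extrinsics"],float)
    u=cv2.undistortPoints(np.array([[px]],float),K,D)[0,0]
    d=E[:3,:3].T@np.array([u[0],-u[1],-1.]);o=-E[:3,:3].T@E[:3,3]
    return o,d
def at_z(cal,px,z):
    o,d=ray(cal,px);return o+d*(z-o[2])/d[2]
def proj(cal,P):
    E=np.array(cal["extrinsics"],float);p=E[:3,:3]@np.array(P,float)+E[:3,3]
    return cv2.projectPoints(np.array([[p[0],-p[1],-p[2]]]),np.zeros(3),np.zeros(3),np.array(cal["K"],float),np.array(cal["D"],float))[0].ravel()
E
python3 - <<'E'
from h import *
print(env.state())
for n in("scene","side"):
    c=env.get_calibration(n); print(n,c)
a=[env.read_camera(n) for n in("scene","side")]
cv2.imwrite("pics/a.png",a[0]);cv2.imwrite("pics/b.png",a[1])
E
```

```text
{'t': 0.0, 'joints': array([ 1.08139188e+00,  4.91564296e-01,  1.55945683e+00,  3.02051655e-05,
        1.09169472e+00, -1.05592020e-01]), 'qvel': array([-6.44024349e-05, -4.47313071e-04,  1.33144685e-03,  2.96083424e-04,
       -4.88605070e-04, -9.99215172e-04]), 'tau': array([-9.28051086e-04, -6.12622690e+01, -2.58183485e+01,  6.92748372e-02,
        4.82683978e-02, -1.39406397e-04]), 'eef_pos': array([233.8878746 , 579.32264322, 214.05626283]), 'tcp_rot': array([-3.14047853e+00, -1.45020110e-04,  2.75776621e+00]), 'ft_force': array([ 1.25203545,  0.13019648, -0.24390123]), 'moment': array([ 0.01202477,  0.00880949, -0.02754751]), 'grip_force': 0.0, 'opening': 0.9979364150504175}
scene {'K': array([[429.79168423,   0.        , 248.73552454],
       [  0.        , 429.79168423, 192.55581574],
       [  0.        ,   0.        ,   1.        ]]), 'D': array([-0.0030388,  0.       ,  0.       ,  0.       ,  0.       ]), 'extrinsics': array([[ 7.23925107e-01, -6.89859071e-01, -5.18669349e-03,
        -4.09821181e+02],
       [ 5.12538736e-01,  5.32785678e-01,  6.73382110e-01,
        -4.10209588e+02],
       [-4.61775360e-01, -4.90136597e-01,  7.39276425e-01,
        -7.18801620e+02],
       [ 0.00000000e+00,  0.00000000e+00,  0.00000000e+00,
         1.00000000e+00]])}
side {'K': array([[473.24326825,   0.        , 246.04741748],
       [  0.        , 473.24326825, 197.34612199],
       [  0.        ,   0.        ,   1.        ]]), 'D': array([-0.15281146,  0.        ,  0.        ,  0.        ,  0.        ]), 'extrinsics': array([[ 9.92794609e-01, -1.19488893e-01, -9.01487006e-03,
        -5.83994059e+02],
       [ 6.24317281e-02,  4.51575305e-01,  8.90046079e-01,
        -1.44332194e+02],
       [-1.02279728e-01, -8.84195764e-01,  4.55781426e-01,
        -8.75552503e+02],
       [ 0.00000000e+00,  0.00000000e+00,  0.00000000e+00,
         1.00000000e+00]])}
```

View pics/a.png

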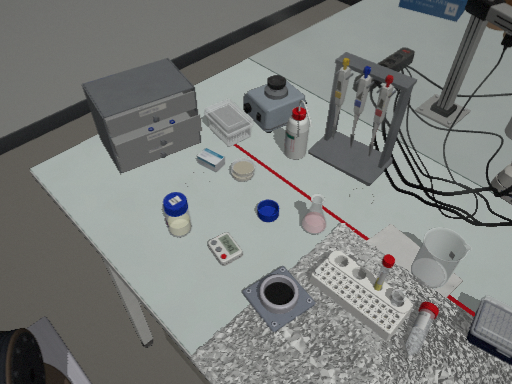

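View pics/b.png

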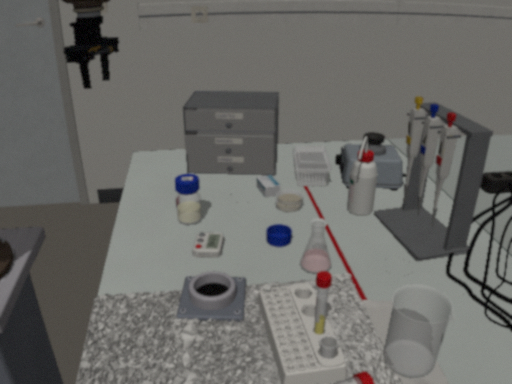

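The scene view shows the bottle with its blue cap at (175,200) and the holder ring at (279,291). The side view has the cap top at (187,181) and the ring at (213,285). The timer is at (225,248) in the scene view.

```bash
python3 - <<'E'
from h import *
s=env.get_calibration("scene");d=env.get_calibration("side")
print("cap top",at_z(s,(175,198),100),at_z(d,(187,179),100))
print("ring",at_z(s,(280,290),35),at_z(d,(213,284),35))
print("timer",at_z(s,(225,247),19),"spare",at_z(s,(268,210),24),"flask base",at_z(s,(314,225),10),"box",at_z(s,(211,158),28))
print("drawers near corner top",at_z(s,(110,167),0),at_z(s,(200,150),0))
w=env.get_calibration("wrist");st=env.state()
print(w,st["eef_pos"],st["tcp_rot"])
a=env.read_camera("wrist");cv2.imwrite("pics/c.png",a)
for P in([300,560,100],):print(proj(w,P))
E
```

```text
cap top [487.71680334 151.90346734 100.        ] [479.65162447 142.73222723 100.        ]
ring [ 518.84372571 -140.92626425   35.        ] [ 515.80292216 -141.71868434   35.        ]
timer [515.50190436  23.13689121  19.        ] spare [657.47202952  29.47689997  24.        ] flask base [711.11962016 -69.32223614  10.        ] box [673.99588659 257.53437408  28.        ]
drawers near corner top [473.51098333 443.33393993   0.        ] [6.90937754e+02 3.28027828e+02 1.13686838e-13]
{'K': array([[274.88113978,   0.        , 261.80851847],
       [  0.        , 274.88113978, 195.1293204 ],
       [  0.        ,   0.        ,   1.        ]]), 'D': array([-0.04981908,  0.        ,  0.        ,  0.        ,  0.        ]), 'extrinsics': array([[ 3.73340973e-01,  9.27693826e-01, -8.26998217e-04,
        -6.24408830e+02],
       [-8.86908359e-01,  3.56665571e-01, -2.93569809e-01,
         3.29886040e+01],
       [-2.72047938e-01,  1.10335110e-01,  9.55937280e-01,
        -3.91588917e+02],
       [ 0.00000000e+00,  0.00000000e+00,  0.00000000e+00,
         1.00000000e+00]])} [233.90372977 579.36158411 214.12549772] [-3.14061215e+00 -1.06376306e-04  2.75784860e+00]
[267.90574312 249.59993111]
```

View pics/c.png

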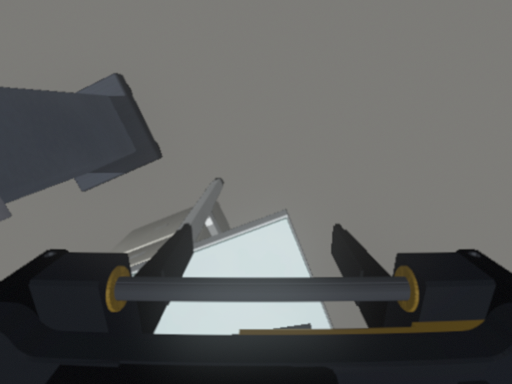

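Call:
step_arm --plan '[[[-40,-31,0,-4,1],[-80,-62,0,-8,1],[-120,-93,0,-12,1],[-160,-124,0,-16,1],[-200,-155,0,-20,1],[-240,-186,0,-22,1],[-272,-212,0,-22,1],[-304,-237,0,-22,1]]]'

```text
t: 0.82
eef_pos: [401.7, 289.3, 214.7]
tcp_rot: [3.141, 0.0, -3.141]
ft_force: [0.7, 0.7, 0.9]
opening: 0.998
grip_force: 0.0
```

Call:
step_arm --plan '[[[-20,-35,0,0,1],[-40,-70,0,0,1],[-57,-99,0,0,1],[-57,-99,0,0,1],[-57,-99,0,0,1],[-57,-99,0,0,1]]]'

```text
t: 1.32
eef_pos: [458.0, 192.4, 214.5]
tcp_rot: [3.141, -0.001, 3.141]
ft_force: [0.6, 0.2, 0.7]
opening: 1.003
grip_force: 0.0
```

```bash
python3 - <<'E'
from h import *
w=env.get_calibration("wrist");st=env.state()
print(st["eef_pos"],st["tcp_rot"],st["joints"])
cv2.imwrite("pics/d.png",env.read_camera("wrist"))
print(proj(w,[484,147,100]),proj(w,[484,147,0]))
E
```

```text
[457.95638511 192.36111028 214.49412662] [ 3.14145764e+00 -5.05382884e-04  3.14110067e+00] [ 2.64455330e-01  3.09802868e-01  1.86597264e+00  3.19211713e-04
  9.66269562e-01 -1.30603047e+00]
[220.64343575 215.04473187] [230.44297595 190.10966044]
```

View pics/d.png

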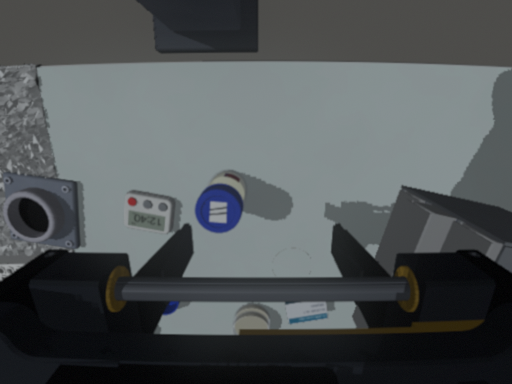

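The wrist view shows the cap at about (220,207), the ring at (33,215) at the left and the timer at (148,212). I'll fit the cap's silhouette in all three cameras.

```bash
cat >> h.py <<'E'
from scipy.optimize import least_squares
def blue(img,near):
    h=cv2.cvtColor(img,cv2.COLOR_BGR2HSV)
    m=cv2.inRange(h,(105,120,40),(130,255,255))
    m=cv2.morphologyEx(m,cv2.MORPH_CLOSE,np.ones((5,5)))
    n,l,s,c=cv2.connectedComponentsWithStats(m)
    i=min(range(1,n),key=lambda i:np.hypot(*(c[i]-near))+(1e3 if s[i,4]<60 else 0))
    hull=cv2.convexHull(np.argwhere(l==i)[:,::-1].astype(np.int32))
    return hull
def cen(h):
    M=cv2.moments(h.astype(np.float32));return np.array([M["m10"],M["m01"]])/M["m00"],M["m00"]
def model(cal,xy,z0,z1,r):
    t=np.linspace(0,2*np.pi,24)
    P=[proj(cal,[xy[0]+r*np.cos(a),xy[1]+r*np.sin(a),z]) for z in(z0,z1) for a in t]
    return cv2.convexHull(np.array(P,np.float32))
def fitcap(cal,img,guess,base=0.,th=2.4):
    z=base+77.5+th*4/2/np.pi
    hull=blue(img,proj(cal,[*guess,z+10]));c,A=cen(hull)
    r=least_squares(lambda p:cen(model(cal,p,z,z+21,26))[0]-c,guess,diff_step=1e-3)
    return r.x,c,A,cen(model(cal,r.x,z,z+21,26))[1]
E
python3 - <<'E'
from h import *
for n,f in(("scene","a"),("side","b"),("wrist","d")):
    print(n,fitcap(env.get_calibration(n),cv2.imread(f"pics/{f}.png"),[484,147]))
w=env.get_calibration("wrist");print("ring",at_z(w,(33,215),35),proj(w,[517,-141,35]))
E
```

```text
scene (array([481.61783016, 146.32919389]), array([174.89430014, 204.04184704]), 462.0, 479.1677939482033)
side (array([478.12551001, 143.07390621]), array([186.59839925, 183.55885122]), 354.0, 411.48651206097566)
wrist (array([479.76328163, 143.69593324]), array([218.08912216, 208.64886282]), 1619.5, 1842.1976495181443)
ring [ 510.59741282 -129.84699621   35.        ] [ 26.84467624 219.14349254]
```

Call:
step_arm --plan '[[[-11,-24,10,0,1],[-22,-48,20,0,1],[-22,-48,50,0,1],[-22,-48,80,0,1],[-22,-48,80,0,1],[-22,-48,80,0,1],[-22,-48,80,0,1],[-22,-48,80,0,1]]]'

```text
t: 2.03
eef_pos: [480.8, 145.0, 136.2]
tcp_rot: [3.141, 0.002, -3.14]
ft_force: [0.4, 0.5, 0.4]
opening: 0.995
grip_force: 0.0
```

```bash
python3 - <<'E'
from h import *
w=env.get_calibration("wrist");st=env.state();im=env.read_camera("wrist")
print(st["eef_pos"],fitcap(w,im,[480,144]))
E
```

```text
[480.79572552 145.04294279 136.24886061] (array([478.73327554, 143.68055596]), array([260.0305825 , 213.65320401]), 3144.5, 3369.027451102971)
```

Within 2 mm. Down and grip.

Call:
step_arm --plan '[[[1,-1,25,0,1],[1,-1,50,0,1],[1,-1,64,0,1],[1,-1,64,0,1],[1,-1,64,0,1],[1,-1,64,0,1]]]'

```text
t: 2.58
eef_pos: [479.9, 143.5, 72.0]
tcp_rot: [3.141, 0.002, -3.141]
ft_force: [-0.0, -0.1, 0.2]
opening: 1.004
grip_force: 0.0
```

Call:
step_arm --plan '[[[0,0,0,0,-1],[0,0,0,0,-1],[0,0,0,0,-1],[0,0,0,0,-1],[0,0,0,0,-1],[0,0,0,0,-1],[0,0,0,0,-1],[0,0,0,0,-1]]]'

```text
t: 3.25
eef_pos: [479.3, 143.3, 70.6]
tcp_rot: [3.141, 0.0, -3.141]
ft_force: [-0.3, 1.2, 0.1]
opening: 0.55
grip_force: 30.0
```

Call:
step_arm --plan '[[[0,0,-10,0,-1],[0,0,-30,0,-1],[0,0,-50,0,-1],[0,0,-65,0,-1],[0,0,-65,0,-1],[0,0,-65,0,-1]]]'

```text
t: 3.75
eef_pos: [479.3, 143.2, 136.2]
tcp_rot: [3.141, 0.001, -3.141]
ft_force: [-1.1, 0.5, -3.4]
opening: 0.546
grip_force: 30.0
```

```bash
cat >> h.py <<'E'
E
python3 - <<'E'
from h import *
st=env.state();print(st["eef_pos"],st["ft_force"],st["opening"])
a=env.read_camera("scene");b=env.read_camera("side")
w=cv2.imread("pics/d.png")
# crops: holder in scene and side, bottle in both
s0=cv2.imread("pics/a.png");b0=cv2.imread("pics/b.png")
f=lambda i,x,y:cv2.resize(i[y:y+90,x:x+130],None,fx=3,fy=3,interpolation=cv2.INTER_CUBIC)
cv2.imwrite("pics/e.png",np.vstack([np.hstack([f(s0,215,245),f(b0,150,245)]),np.hstack([f(a,110,140),f(b,130,120)])]))
for n in("scene","side"):
    c=env.get_calibration(n);p=st["eef_pos"]
    print(n,proj(c,[p[0],p[1],p[2]-70.6]),proj(c,p))
E
```

```text
[479.3396386  143.23323593 136.15773116] [-1.05386407  0.46375205 -3.44640357] 0.5460691041594959
scene [176.37239935 212.24604486] [172.04796817 190.91685924]
side [187.88695189 193.3595688 ] [185.74955699 163.26994552]
```

View pics/e.png

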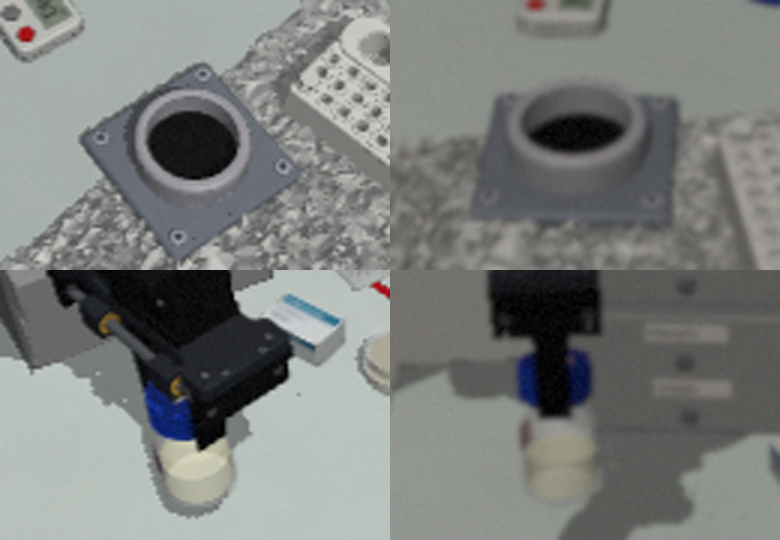

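The bottle hangs straight from the cap. In the crops the ring rim is centred at about (193,140) for scene and (577,120) for side.

Call:
step_arm --plan '[[[-6,-30,0,0,-1],[-12,-65,0,0,-1],[-18,-100,0,0,-1],[-24,-130,0,0,-1],[-30,-155,0,0,-1],[-34,-170,0,0,-1],[-34,-170,0,0,-1],[-34,-170,0,0,-1]]]'

```text
t: 4.52
eef_pos: [512.8, -27.2, 134.5]
tcp_rot: [3.141, -0.002, 3.14]
ft_force: [0.3, 0.8, -3.0]
opening: 0.546
grip_force: 30.0
```

```bash
python3 - <<'E'
from h import *
env.read_camera("wrist")
w=env.get_calibration("wrist");st=env.state();print(st["eef_pos"],st["joints"])
cv2.imwrite("pics/f0.png",env.read_camera("wrist"))
im=cv2.imread("pics/f0.png");p=proj(w,[516,-141,35]);print(p)
x,y=int(max(0,p[0]-75)),int(max(0,p[1]-75));print(x,y)
cv2.imwrite("pics/f.png",cv2.resize(im[y:y+150,x:x+200],None,fx=4,fy=4,interpolation=cv2.INTER_CUBIC))
s=env.get_calibration("scene");d=env.get_calibration("side")
print(at_z(s,(279.2,291.3),35),at_z(d,(212.2,284.7),35))
E
```

```text
[512.65514402 -26.50421819 134.72769641] [-1.80504662e-01  4.39335225e-01  1.91718215e+00  3.18589577e-04
  7.87079364e-01 -1.75101775e+00]
[151.25874675 199.7309013 ]
76 124
[ 515.56704883 -141.83371481   35.        ] [ 514.36051269 -143.45906576   35.        ]
```

View pics/f.png

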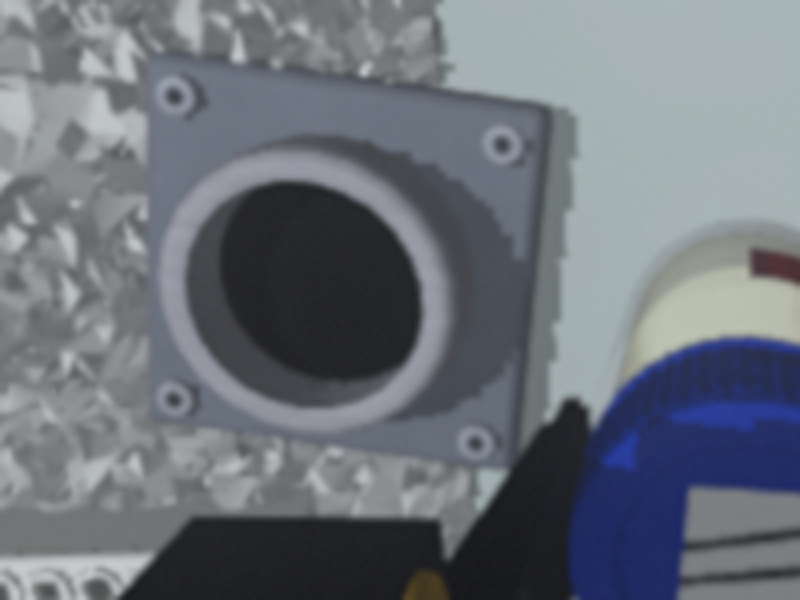

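The ring's inner edge spans columns 187–421 and rows 180–410 in the crop; the outer edge spans 160–455 and 150–432.

```bash
python3 - <<'E'
from h import *
w=env.get_calibration("wrist");t=np.linspace(0,2*np.pi,72)
def bb(c,r):
    P=np.array([proj(w,[c[0]+r*np.cos(a),c[1]+r*np.sin(a),35]) for a in t]);
    P=(P-[76,124]+.5)*4-.5;return np.r_[P.min(0),P.max(0)]
o={32:np.array([187,180,421,410.]),40:np.array([160,150,455,432.])}
for rs in([32],[40],[32,40]):
    f=least_squares(lambda c:np.concatenate([bb(c,r)-o[r] for r in rs]),[515,-142],diff_step=1e-3)
    print(rs,f.x,f.fun.round())
E
```

```text
[32] [ 514.80837025 -140.26064766] [-5. -2.  5.  3.]
[40] [ 514.41114072 -139.36499904] [-5. -5.  5.  7.]
[32, 40] [ 514.60902284 -139.81218994] [-4. -3.  7.  2. -7. -5.  4.  8.]
```

Call:
step_arm --plan '[[[-1,-30,0,0,-1],[-1,-60,0,0,-1],[-2,-90,0,0,-1],[-2,-115,0,0,-1],[-2,-115,0,0,-1],[-2,-115,0,0,-1],[-2,-115,0,0,-1],[-2,-115,0,0,-1]]]'

```text
t: 5.28
eef_pos: [515.2, -140.4, 135.5]
tcp_rot: [3.141, -0.0, -3.14]
ft_force: [-0.4, 0.5, -3.0]
opening: 0.546
grip_force: 30.0
```

```bash
python3 - <<'E'
from h import *
a=env.read_camera("scene");st=env.state();b=env.read_camera("side");p=st["eef_pos"];print(p,st["ft_force"])
cv2.imwrite("pics/g1.png",a);cv2.imwrite("pics/g2.png",b)
out=[]
for n,im in(("scene",a),("side",b)):
    c=env.get_calibration(n)
    try:print(n,fitcap(c,im,p[:2],p[2]-70.6))
    except Exception as e:print(e)
    q=proj(c,[515,-141,55]).astype(int);x,y=q-[65,50]
    print(x,y,(proj(c,[p[0],p[1],p[2]-70.6])-[x,y])*3)
    out.append(cv2.resize(im[y:y+100,x:x+130],None,fx=3,fy=3,interpolation=cv2.INTER_CUBIC))
cv2.imwrite("pics/g.png",np.hstack(out))
E
```

```text
[ 515.28934781 -140.47773315  135.60051871] [-0.27053989  0.2084634  -2.3201928 ]
scene (array([ 513.3494778 , -134.82470765]), array([278.70272727, 256.34545455]), 550.0, 729.8072306849062)
214 236 [195.97414313 141.64057443]
side (array([ 531.59205615, -145.53575573]), array([220.02104097, 223.06976744]), 150.5, 834.9540077553829)
146 224 [197.5259211  134.96092748]
```

View pics/g.png

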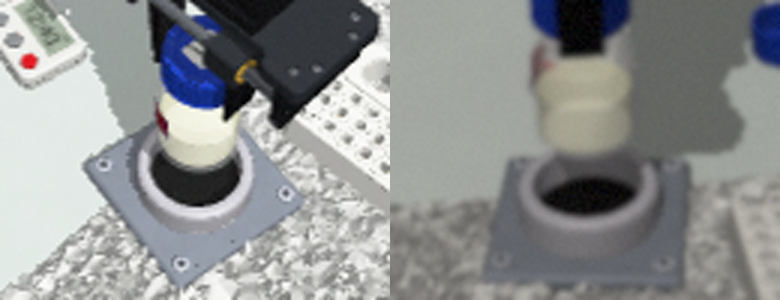

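Both views show the bottle centred over the ring to within about 1–2 mm.

Call:
step_arm --plan '[[[0,-1,10,0,-1],[0,-1,20,0,-1],[0,-1,28,0,-1],[0,-1,33,0,-1],[0,-1,37,0,-1],[0,-1,40,0,-1],[0,-1,40,0,-1]]]'

```text
t: 5.97
eef_pos: [515.1, -142.7, 94.9]
tcp_rot: [3.141, -0.001, -3.142]
ft_force: [-0.5, -0.7, -2.6]
opening: 0.546
grip_force: 30.0
```

Call:
step_arm --plan '[[[0,0,2,0,-1],[0,0,4,0,-1],[0,0,6,0,-1],[0,0,8,0,-1],[0,0,9,0,-1],[0,0,9,0,-1],[0,0,9,0,-1]]]'

```text
t: 6.55
eef_pos: [515.3, -142.8, 86.6]
tcp_rot: [3.142, 0.0, -3.141]
ft_force: [0.2, -0.8, -1.7]
opening: 0.548
grip_force: 30.0
```

Call:
step_arm --plan '[[[0,0,1,0,-1],[0,0,1.5,0,-1],[0,0,2,0,-1],[0,0,2,0,-1]]]'

```text
t: 6.88
eef_pos: [515.6, -142.8, 85.3]
tcp_rot: [-3.141, 0.001, -3.141]
ft_force: [-2.6, 1.0, 7.7]
opening: 0.547
grip_force: 30.0
```

Seated: contact came at z = 85.3, where 85.6 was expected. Now I screw clockwise.

Call:
step_arm --plan '[[[0,0,0.1,6,-1],[0,0,0.1,12,-1],[0,0,0.2,18,-1],[0,0,0.3,24,-1],[0,0,0.3,30,-1],[0,0,0.4,36,-1],[0,0,0.5,42,-1],[0,0,0.5,48,-1]]]'

```text
t: 7.55
eef_pos: [515.8, -142.5, 84.9]
tcp_rot: [3.14, 0.001, 2.299]
ft_force: [0.8, 2.6, 5.6]
opening: 0.545
grip_force: 30.0
```

```bash
python3 - <<'E'
from h import *
s=env.state();print(s["tcp_rot"],s["moment"],s["ft_force"],s["joints"],s["eef_pos"])
E
```

```text
[3.14039272e+00 1.12358199e-03 2.29876290e+00] [ 0.74462044 -0.07205541  0.03379209] [0.82996651 2.62751549 5.64649453] [-3.93357018e-01  5.38710475e-01  1.90924596e+00  9.28555767e-04
  6.92103089e-01 -1.12203871e+00] [ 515.84956194 -142.54609516   84.94228252]
```

Call:
step_arm --plan '[[[0,0,0.1,6,-1],[0,0,0.1,12,-1],[0,0,0.2,18,-1],[0,0,0.3,24,-1],[0,0,0.3,30,-1],[0,0,0.4,36,-1],[0,0,0.5,42,-1],[0,0,0.5,48,-1]]]'

```text
t: 8.22
eef_pos: [516.2, -142.6, 84.5]
tcp_rot: [3.139, -0.0, 1.461]
ft_force: [1.7, 4.2, 7.0]
opening: 0.547
grip_force: 30.0
```

Call:
step_arm --plan '[[[0,0,0,2,-1],[0,0,0,4,-1],[0,0,0.1,6,-1],[0,0,0.1,8,-1],[0,0,0.1,10,-1],[0,0,0.1,12,-1],[0,0,0.2,14,-1],[0,0,0.2,16,-1]]]'

```text
t: 8.88
eef_pos: [516.3, -142.7, 84.4]
tcp_rot: [3.139, -0.001, 1.185]
ft_force: [1.4, 3.9, 7.0]
opening: 0.547
grip_force: 30.0
```

```bash
cat > st.py <<'E'
from cell import env
s=env.state();print(s["tcp_rot"],s["moment"],s["ft_force"],s["joints"][5],s["eef_pos"],s["t"],s["tau"][5])
E
python3 st.py
```

```text
[ 3.13899092e+00 -6.26669050e-04  1.18520702e+00] [ 0.61714365 -0.22622692  0.03867018] [1.38306591 3.90465399 7.02079777] -0.008515886650785193 [ 516.2866534  -142.69202853   84.36885017] 8.8833 -0.6613646820187569
```

Call:
step_arm --plan '[[[0,0,0,2,-1],[0,0,0,4,-1],[0,0,0.1,6,-1]]]'

```text
t: 9.13
eef_pos: [516.5, -142.9, 84.2]
tcp_rot: [3.138, -0.001, 1.081]
ft_force: [2.7, 1.8, 7.0]
opening: 0.549
grip_force: 30.0
```

```bash
python3 st.py
```

```text
[ 3.13847208e+00 -7.80484274e-04  1.08057604e+00] [ 0.44242137 -0.38447111  0.03185693] [2.68747402 1.76150966 6.95376674] 0.09620786673287429 [ 516.49501278 -142.89489041   84.24991197] 9.1333 -0.6602983921766281
```

Call:
step_arm --plan '[[[0,0,0,2,-1],[0,0,0,4,-1],[0,0,0.1,6,-1]]]'

```text
t: 9.38
eef_pos: [516.5, -143.0, 84.2]
tcp_rot: [3.138, -0.001, 0.976]
ft_force: [2.0, 1.9, 6.5]
opening: 0.544
grip_force: 30.0
```

```bash
python3 st.py
```

```text
[ 3.13845102e+00 -1.13865650e-03  9.75753954e-01] [ 0.42972896 -0.40396535  0.05519879] [2.00337373 1.86660591 6.5175107 ] 0.20093570912987432 [ 516.52958296 -142.95229218   84.19090803] 9.3833 -0.6606894358992577
```

Call:
step_arm --plan '[[[0,0,0,2,-1],[0,0,0,4,-1],[0,0,0.1,6,-1]]]'

```text
t: 9.63
eef_pos: [516.6, -143.0, 84.1]
tcp_rot: [3.138, -0.002, 0.871]
ft_force: [3.1, 2.1, 6.5]
opening: 0.546
grip_force: 30.0
```

```bash
python3 st.py
```

```text
[ 3.13844743e+00 -1.51101422e-03  8.70994613e-01] [ 0.32771413 -0.41899925  0.05445506] [3.14483668 2.08767312 6.51678878] 0.3056795375015895 [ 516.57625288 -142.97519939   84.12788799] 9.6333 -0.6608786433935165
```

Call:
step_arm --plan '[[[0,0,0,2,-1],[0,0,0,4,-1],[0,0,0.1,6,-1]]]'

```text
t: 9.88
eef_pos: [516.6, -143.0, 84.0]
tcp_rot: [3.138, -0.002, 0.766]
ft_force: [1.9, 2.5, 7.0]
opening: 0.544
grip_force: 30.0
```

```bash
python3 st.py
```

```text
[ 3.13844540e+00 -1.86409981e-03  7.66301016e-01] [ 0.34366565 -0.38372868  0.00488348] [1.86361231 2.51448211 7.02858503] 0.4103905847504166 [ 516.63653203 -143.03072582   84.04289027] 9.8833 -0.6610899232327938
```

Call:
step_arm --plan '[[[0,0,0,2,-1],[0,0,0,4,-1],[0,0,0.1,6,-1]]]'

```text
t: 10.13
eef_pos: [516.7, -143.1, 84.0]
tcp_rot: [3.139, -0.002, 0.662]
ft_force: [3.0, 1.8, 7.3]
opening: 0.55
grip_force: 30.0
```

```bash
python3 st.py
```

```text
[ 3.13855489e+00 -2.21477858e-03  6.61608829e-01] [ 0.31528417 -0.45811715 -0.03057385] [3.00833633 1.79041269 7.33166097] 0.5150896022402174 [ 516.68358158 -143.06896103   83.97834104] 10.1333 -0.6612264923751354
```

Call:
step_arm --plan '[[[0,0,0,2,-1],[0,0,0,4,-1],[0,0,0.1,6,-1]]]'

```text
t: 10.38
eef_pos: [516.5, -143.4, 83.8]
tcp_rot: [3.139, -0.002, 0.557]
ft_force: [0.3, -1.3, 7.0]
opening: 0.55
grip_force: 30.0
```

```bash
python3 st.py
```

```text
[ 3.13860465e+00 -1.96390774e-03  5.57297489e-01] [-0.42729513  0.20087311  0.11312479] [ 0.32908421 -1.3055927   6.96143549] 0.6197611913782732 [ 516.51479683 -143.35299291   83.84940686] 10.3833 -0.6121506169438362
```

Call:
step_arm --plan '[[[0,0,0,1,-1],[0,0,0,2,-1],[0,0,0,3,-1]]]'

```text
t: 10.63
eef_pos: [516.0, -143.3, 83.7]
tcp_rot: [3.14, -0.001, 0.506]
ft_force: [-1.9, -1.7, 7.7]
opening: 0.547
grip_force: 30.0
```

```bash
python3 st.py
```

```text
[ 3.13966494e+00 -1.18866062e-03  5.05776397e-01] [-0.25168588  0.54934     0.10172249] [-1.90901634 -1.68406051  7.71582984] 0.6712185919875857 [ 515.96415393 -143.28978504   83.74189124] 10.6333 -0.22927353624254465
```

Call:
step_arm --plan '[[[0,0,0,1,-1],[0,0,0,2,-1],[0,0,0,3,-1]]]'

```text
t: 10.88
eef_pos: [515.6, -143.1, 83.7]
tcp_rot: [3.14, -0.001, 0.453]
ft_force: [-2.0, -0.6, 7.9]
opening: 0.545
grip_force: 30.0
```

```bash
python3 st.py
```

```text
[ 3.14036503e+00 -8.23946869e-04  4.53466839e-01] [-0.04240194  0.5616334   0.16873241] [-2.01402376 -0.60946767  7.88200802] 0.7235184988394963 [ 515.64569968 -143.09043343   83.71506236] 10.8833 -0.2005312778055668
```

Call:
step_arm --plan '[[[0,0,0,2,-1],[0,0,0,4,-1],[0,0,0,6,-1],[0,0,0,8,-1],[0,0,0,10,-1]]]'

```text
t: 11.3
eef_pos: [515.8, -143.0, 83.7]
tcp_rot: [3.141, -0.001, 0.278]
ft_force: [-1.2, 0.4, 8.0]
opening: 0.546
grip_force: 30.0
```

```bash
python3 st.py; python3 - <<'E'
from h import *
a=env.read_camera("scene");b=env.read_camera("side");cv2.imwrite("pics/h1.png",a);cv2.imwrite("pics/h2.png",b)
g1=cv2.imread("pics/g1.png");g2=cv2.imread("pics/g2.png")
f=lambda i,x,y:cv2.resize(i[y:y+100,x:x+130],None,fx=3,fy=3,interpolation=cv2.INTER_CUBIC)
cv2.imwrite("pics/h.png",np.vstack([np.hstack([f(a,214,236),f(b,146,224)])]))
E
```

```text
[ 3.14050660e+00 -1.34071234e-03  2.78007013e-01] [0.13539303 0.43860417 0.15511058] [-1.1982096   0.42611535  8.01921513] 0.8989147906620745 [ 515.77913593 -143.00463473   83.71671662] 11.3 -0.5400008149445057
```

View pics/h.png

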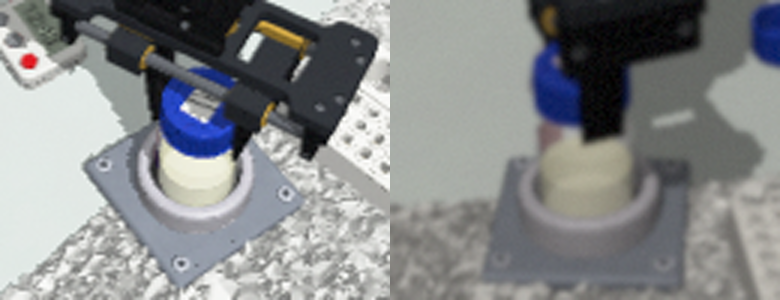

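The bottle stands in the ring and the cap is on the stop, with a steady 0.15 Nm. Backing off in small steps to find where the torque reverses.

Call:
step_arm --plan '[[[0,0,0,-0.5,-1],[0,0,0,-1,-1],[0,0,0,-1,-1]]]'

```text
t: 11.65
eef_pos: [515.8, -143.0, 83.7]
tcp_rot: [3.141, -0.001, 0.297]
ft_force: [-1.4, 0.1, 8.0]
opening: 0.549
grip_force: 30.0
```

```bash
python3 st.py
```

```text
[ 3.14055932e+00 -1.36479273e-03  2.97404180e-01] [ 0.11615462  0.40148028 -0.01025592] [-1.39136007  0.12570019  7.96731772] 0.879397851254394 [ 515.78754296 -142.98826073   83.73003704] 11.65 -0.12093039695173502
```

Call:
step_arm --plan '[[[0,0,0,-1,-1],[0,0,0,-2,-1],[0,0,0,-2,-1]]]'

```text
t: 11.9
eef_pos: [515.8, -143.0, 83.7]
tcp_rot: [3.141, -0.001, 0.333]
ft_force: [-0.6, 0.1, 8.7]
opening: 0.547
grip_force: 30.0
```

```bash
python3 st.py
```

```text
[ 3.14055637e+00 -1.29776474e-03  3.32849103e-01] [0.19809454 0.41357353 0.01981334] [-0.61302983  0.05254158  8.67502036] 0.8439777055591712 [ 515.77249152 -142.95410155   83.73457782] 11.9 -0.2683820575475693
```

Call:
step_arm --plan '[[[0,0,0,-1,-1],[0,0,0,-2,-1],[0,0,0,-2,-1]]]'

```text
t: 12.15
eef_pos: [515.8, -142.9, 83.7]
tcp_rot: [3.141, -0.001, 0.368]
ft_force: [-1.5, 0.6, 8.7]
opening: 0.543
grip_force: 30.0
```

```bash
python3 st.py
```

```text
[ 3.14054783e+00 -1.24954914e-03  3.67807131e-01] [0.14577476 0.45843345 0.03396828] [-1.5026361   0.57118038  8.72332001] 0.8090098125603818 [ 515.76020327 -142.93638142   83.74730799] 12.15 -0.2689400129020214
```

Call:
step_arm --plan '[[[0,0,0,-6,-1],[0,0,-0.1,-12,-1],[0,0,-0.2,-18,-1],[0,0,-0.3,-24,-1],[0,0,-0.3,-30,-1],[0,0,-0.4,-36,-1],[0,0,-0.5,-42,-1],[0,0,-0.5,-48,-1]]]'

```text
t: 12.82
eef_pos: [515.2, -142.5, 84.2]
tcp_rot: [3.141, -0.0, 1.21]
ft_force: [-2.9, 2.7, 11.8]
opening: 0.547
grip_force: 30.0
```

Call:
step_arm --plan '[[[0,0,0,-6,-1],[0,0,-0.1,-12,-1],[0,0,-0.2,-18,-1],[0,0,-0.3,-24,-1],[0,0,-0.3,-30,-1],[0,0,-0.4,-35,-1],[0,0,-0.4,-37.3,-1],[0,0,-0.4,-37.3,-1]]]'

```text
t: 13.48
eef_pos: [514.8, -142.6, 84.6]
tcp_rot: [-3.141, -0.0, 1.859]
ft_force: [-6.8, 1.7, 12.2]
opening: 0.546
grip_force: 30.0
```

```bash
python3 st.py;  python3 - <<'E'
from h import *
a=env.read_camera("scene");b=env.read_camera("side");cv2.imwrite("pics/i1.png",a);cv2.imwrite("pics/i2.png",b)
f=lambda i,x,y:cv2.resize(i[y:y+100,x:x+130],None,fx=3,fy=3,interpolation=cv2.INTER_CUBIC)
cv2.imwrite("pics/i.png",np.vstack([np.hstack([f(cv2.imread("pics/h1.png"),214,236),f(cv2.imread("pics/h2.png"),146,224)]),np.hstack([f(a,214,236),f(b,146,224)])]))
E
```

```text
[-3.14105398e+00 -3.15644795e-04  1.85851159e+00] [ 0.24609883  1.31146999 -0.01091258] [-6.84778776  1.69933585 12.18330728] -0.6814827507381485 [ 514.79420924 -142.61102972   84.60747961] 13.4833 -0.8524147979915142
```

View pics/i.png

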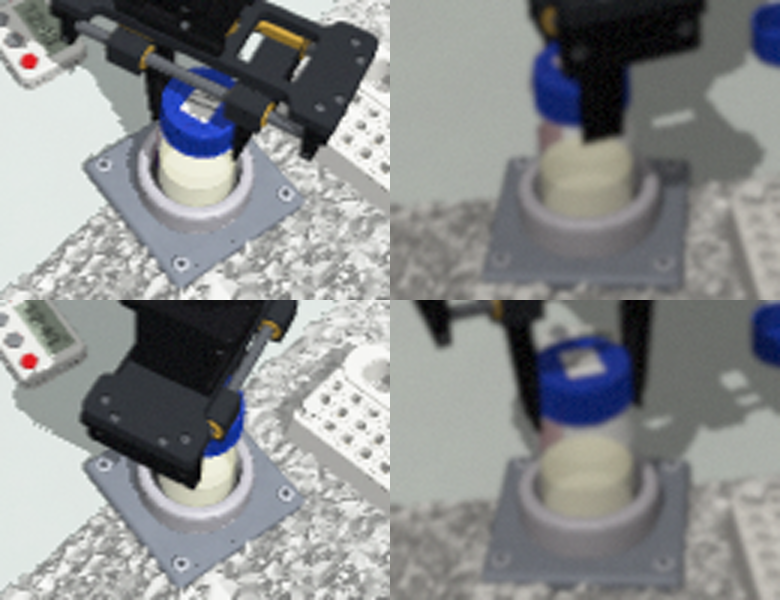

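The red label at (550,135) in the side view before the back-off and (550,435) after it hasn't moved. So the bottle did not turn while the cap backed off 90°, and it still stands upright in the ring.

```bash
python3 -c "
from cell import env
print(env.job_done())"
```

```text
the job is handed in; nothing more can be done
None
```

The job is handed in: the bottle stands fully home in the holder, its cap screwed down to the stop, backed off 90° (within about 1° by the measured tool angle) and still gripped. The bottle turned about 15–20° in the pad while the cap was held against the stop.

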